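# Clear the headset and hold the transducer rod at its mark

## Task

The listening headset stands in the way of the transducer's sprung pull rod: gently hang it by its headband over the middle of the steel rail and let go, so that it hangs level with an ear cup on each side. Then draw the rod out against its spring until its yellow pointer lines up with the red mark on the scale, and finish while still holding it there. Do not let the rod snap back, and leave the other things on the bench where they are.

Things in the scene. Friction and masses are not known exactly. Their poses are not given: they have to be found in the camera images.
- transducer: Fixed displacement transducer: blue case 140 deep, 130 wide (y -100 to +30), 116 mm high, white front. Origin on the bench straight below the middle of the rod's grip at rest; x points from grip to case (panel at x +79 mm), y to the scale's side, z up. The rod comes out level towards -x, 85 mm above the bench. Scale: aluminium ledge 28 mm high (x -35 to +140, y +29 to +81 mm).
- core_rod (a joint): How far the pull rod is drawn out, in m: 0 at rest (fully in), up to 0.11 at its end stop. An inner spring pulls it in with 3.2 N at rest, plus 0.8 N for each 10 mm drawn out (about 8 to 10 N at the mark); let go, it flies back in.
- rod_grip (a point): Middle of the grip at the rod's end, on the rod's axis, 85 mm above the bench; moves with the rod. The grip is a spool: steel waist 14 mm in diameter, 34 mm long, between two black flanges 34 mm in diameter, 9 mm thick. Can be pinched from above across the waist (along the transducer's y). Axes as the transducer's.
- pointer_tip (a point): Lower end of the yellow pointer, fixed to the rod 60 mm behind the middle of the grip, towards the case: a 3 mm thick bar reaching 62 mm to the +y side, with a blade hanging at y +59 mm down to 45 mm above the bench. Moves with the rod. Axes as the transducer's.
- cursor: The red mark: a fixed red bar 4 mm wide (along the rod), 48 mm long, 12 mm high, on the scale ledge, top 40 mm above the bench. Origin mid-underside; axes as the transducer's. The pointer passes just above it and lines up when tip and mark have the same x along the rod: a pull of 55 to 85 mm, depending on where the mark is set.
- headset: Rigid headset, 152 mm wide, 155 high, 0.14 to 0.25 kg, standing on its two grey ear cups in front of the rod. Origin on the bench midway between the cups; y runs cup to cup, z up. Cups 52 (x) x 28 x 60 mm, 74 mm free between their cushions. The headband's middle is a straight white padded crown 30 mm wide in x, 50 long in y, underside 135 and top 155 mm above the origin.
- headset_crown (a point): Middle of the underside of the headset's crown, where it is to rest on the rail. Axes as the headset's.
- rail: Fixed steel headset rail: level bar 14 mm in diameter, 240 mm long, along its x axis, top 157 mm above the bench, on two posts 112 mm either side of the middle, with grey feet 10 mm high. Origin on the bench below the bar's middle. The headset may hang either way round.
- rail_top (a point): Top of the rail's bar at its middle, 157 mm above the bench. Axes as the rail's.
- multimeter: Handheld multimeter, yellow with a black face, 160 x 78 x 32 mm; a bystander, to be left alone. Origin at its underside.
- screwdriver: Screwdriver lying on the bench; a bystander, to be left alone. Origin at its underside.
- weight: Brass slotted-mass style weight with a small knob, 44 mm across, 52 mm high; a bystander, to be left alone. Origin at its underside.
- cell: Blue and copper battery cell standing upright, 33 mm across, 59 mm high; a bystander, to be left alone. Origin at its underside.
Not all that is in view belongs to the job. Leave any blue or purple look-alike of the headset alone.

How it is judged:
By the outcome, as a careful person would: the job done as asked, in the order asked, and still so for the second after the job is handed in, while the arm keeps its last pose, push and grip.
It also fails if it takes over 61 s, if anything falls off the work surface, if the arm or the gripper's body presses on something with over 40 N, if the wrist force passes 120 N, or if a joint passes its speed limit or range.

## Robot

A 6-joint arm with a two-finger parallel gripper is mounted at the origin on the work surface. World frame = base frame: x ahead of the robot, y to its left, z up, the work surface at z = 0. Lengths are in m, angles in rad, forces in N, time in s.
With the tool pointing down it reaches from about 0.3 to 0.775 m from the base axis. Payload 14.6 kg.
Tool frame: the origin (TCP) lies between the finger pads; the fingertips stand 14 mm ahead of it and the grasp point (between the pads) lies 5 mm behind it; z points along the fingers, y is the line along which they close (so a half turn about z gives the same grasp; the last joint's range is limited). The gripper opens to 85 mm and grips with 20 to 120 N. Pads are 22 mm wide; open, the fingers measure 114 mm over their backs; the gripper's body (76 mm by 85 mm) begins 54 mm behind the grasp point. The pads swing forward as they close: fully open they stand 13 mm farther back than shut.
Start: joints at [1.158, 0.3, 1.521, -0, 1.321, -0.067], TCP at [0.186, 0.517, 0.245] pointing down, gripper open.
Joint ranges: [-3.03, 3.03], [-0.79, 2.21], [0.23, 2.52], [-1.04, 4.18], [0, 3.07], [-2.55, 2.55]. Speed limits (rad/s): [2.22, 2.22, 2.57, 3.14, 3.14, 3.14].

## Interface

Orientations are given as a rotation vector (axis times angle).
In Python, from bench import bot gives the robot as it stands.
- The arm moves only by the tool drive_tool, never from a script. Its argument "series" is a list that holds one entry, the list of rows, each a list of 6 numbers: the shift along the tool's x, y, z in units of 0.15 m (1.0 is 0.15 m), then the turn, a rotation vector about the tool's x, y, z in units of pi rad (1.0 is pi rad). A call has 1 to 8 rows; each row is the pose to reach, as a shift and turn from the pose commanded when the call began, along the tool's axes at that moment, turning the shorter way round; what a row does not reach only later rows make up. A row lasts 1/12 s, in which the tool goes at most 41.7 mm and 7.16 degrees, less where a joint would pass 70% of its speed; a pose out of reach is approached as far as the arm can. A call with a number of a shift or a turn outside -1 to 1 is refused whole. A call with a gripper value outside its range is refused whole. "gripper" is the gripper's target within -1 to 1 (fully open at 1, half-way at 0, shut at -1), set as the call begins (left out, the last holds). The fingers move at their own pace and stop on an object; the grip force is fixed at half the most. Time passes only in rows, so rows that repeat a pose let the fingers close. It gives the time, the measured TCP pose, the force, the opening and the grip force at its end, in the units of the state.
- bot.read_state(): the state, without advancing time (a new reading comes with each control period).
- bot.grab_frame(name): name is "scene" or "top" or "wrist"; returns the picture (400x640x3 uint8, red, green, blue); there is no depth.
- bot.get_calibration(name): a dict with "intrinsics" (3x3 intrinsics, pixels), "world_from_camera" (4x4, takes a point from camera to world coordinates). Camera axes: x right, y down, z forward; pixel columns grow to the right and rows downward; lengths in m; the calibration is good to about 2 mm. A picture is of the moment at which its call begins: read the wrist's pose just before it. get_calibration takes no time and is no camera call; for the wrist camera it gives the pose at the moment of the call.
- bot.sign_off(): hands the job in; it is judged then, once.
The state is a dict: "t": time; "qpos": joint angles; "qd": joint speeds; "tau": joint torques, N m; "tcp_pos": TCP position; "tcp_rot": TCP orientation; "force": force on the tool from outside, world axes, zero at the start; "torque": the same for the moment, N m; "width": opening from 0.0 (shut) to 1.0 (fully open); "grip_force": force on a finger pad.
Only numpy, scipy, OpenCV 4.12 (cv2) and the standard library are available. Lean on these libraries where they do the work, as an engineer would, in place of code of your own. Each camera call takes 0.05 s, during which the arm holds its last target. There are 200 camera calls.

## Working session

There is one attempt and no reset: what is moved stays moved. The work goes in short steps, Python scripts to look and compute and a tool call to move; the robot and the scene stay as the last step left them, time stands still between calls to the robot, and variables do not carry over. Pictures are saved under pics/ and viewed, at most 10 in all, crops included, and the job is handed in when it is done.

Besides the shell and the picture viewer there is one more tool, called after "Request:" as name(argument=value, ...) on one line, values as JSON. drive_tool: Moves the arm, as the interface text tells. Shifts and turns lie within -1 to 1; 1 stands for 0.15 m of shift or pi rad of turn. Its arguments: {"type":"object","properties":{"series":{"type":"array","items":{"type":"array","items":{"type":"array","items":{"type":"number"}}}},"gripper":{"type":"number"}},"required":["series"]}

```bash
mkdir -p pics; python3 - <<'E'
from bench import bot
import cv2,numpy as np
for n in("scene","top"):
    im=bot.grab_frame(n); cv2.imwrite(f"pics/{n}0.png",im[:,:,::-1]); np.save(f"pics/{n}0.npy",im)
    c=bot.get_calibration(n); print(n,np.round(c["intrinsics"],1).tolist(),np.round(c["world_from_camera"],3).tolist())
s=bot.read_state();print(s["t"],s["tcp_pos"],s["tcp_rot"],s["width"])
E
```

```text
scene [[481.4, 0.0, 322.2], [0.0, 481.4, 192.0], [0.0, 0.0, 1.0]] [[0.321, 0.746, -0.583, 1.337], [0.947, -0.265, 0.182, -0.241], [-0.018, -0.611, -0.791, 1.227], [0.0, 0.0, 0.0, 1.0]]
top [[478.2, 0.0, 325.6], [0.0, 478.2, 192.2], [0.0, 0.0, 1.0]] [[-0.005, -0.998, 0.059, 0.409], [-1.0, 0.004, -0.017, 0.013], [0.017, -0.059, -0.998, 1.885], [0.0, 0.0, 0.0, 1.0]]
0.1 [0.18634142 0.51727117 0.244798  ] [-5.40413320e-01 -3.09452976e+00  1.51569480e-03] 0.9986163924310217
```

View pics/top0.png

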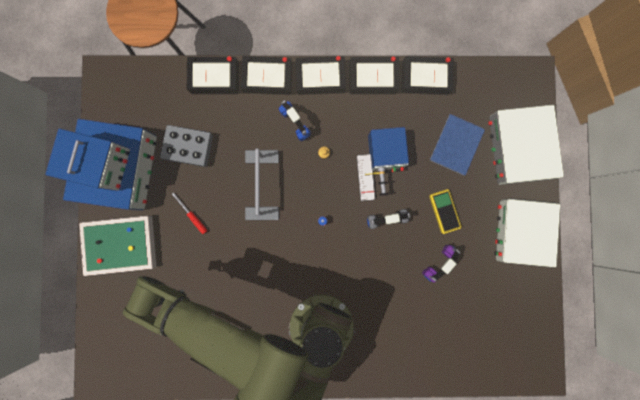

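View pics/scene0.png

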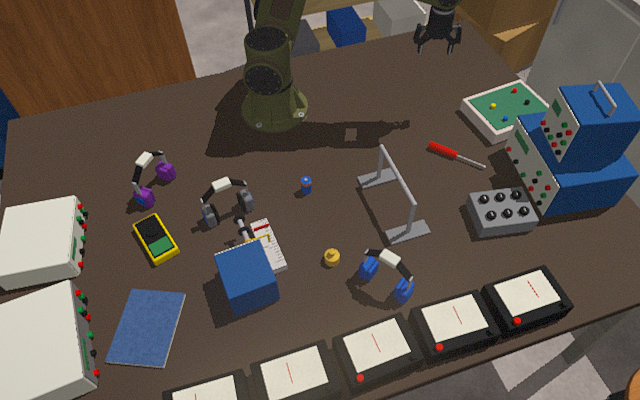

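The top view shows the headset at (390,218), the transducer case at (390,147), its grip near (383,185), the scale at (365,178) and the rail bar from (257,150) to (257,215). In the scene view the same things are at (227,195), (247,275), (245,230), (268,243) and (397,190). I'll zoom in on these.

```bash
cat > h.py <<'E'
from bench import bot
import cv2,numpy as np
def cal(n):
    c=bot.get_calibration(n); return np.array(c["intrinsics"]),np.array(c["world_from_camera"])
def plane(n,px,z,c=None):
    K,T=c or cal(n); d=T[:3,:3]@np.linalg.solve(K,[px[0],px[1],1]); o=T[:3,3]
    return o+d*(z-o[2])/d[2]
def proj(n,p,c=None):
    K,T=c or cal(n); q=K@(T[:3,:3].T@(np.array(p)-T[:3,3])); return q[:2]/q[2]
E
python3 - <<'E'
import numpy as np,cv2
t=np.load("pics/top0.npy")[:,:,::-1];s=np.load("pics/scene0.npy")[:,:,::-1]
a=cv2.resize(t[125:235,240:440],None,fx=4,fy=4,interpolation=cv2.INTER_CUBIC)
cv2.imwrite("pics/ct.png",a)
b=cv2.resize(s[165:315,190:300],None,fx=4,fy=4,interpolation=cv2.INTER_CUBIC)
cv2.imwrite("pics/cs.png",b)
E
```

```text
(no output)
```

View pics/ct.png

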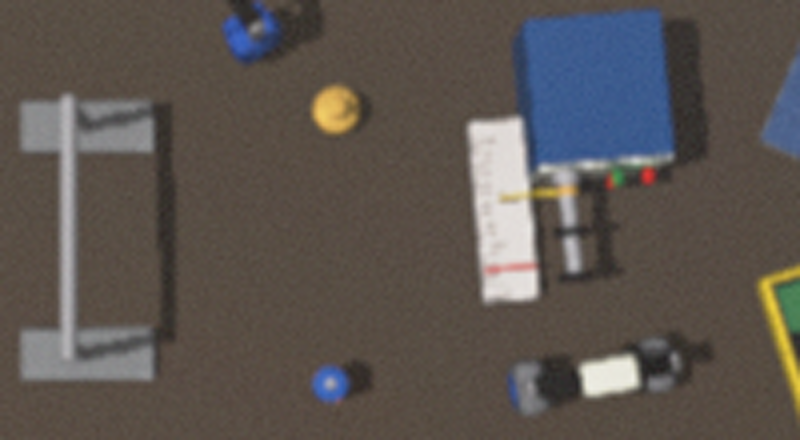

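View pics/cs.png

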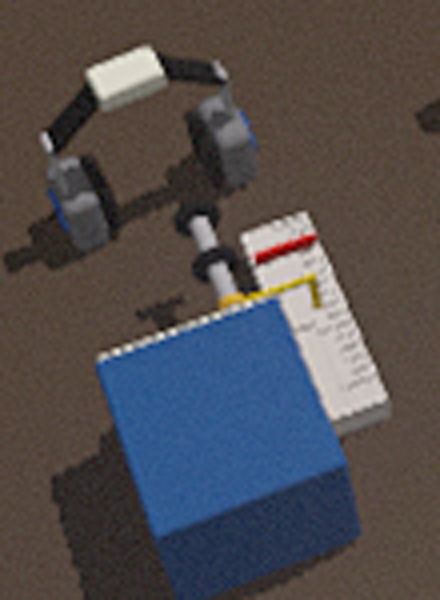

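Crops. Top (4x): crown centre is (609,377), bar ends are (68,97) and (68,357), flanges are (571,231) and (575,275), the red mark runs (487,270)-(536,266) and the pointer end is (502,199). Scene (4x): crown top is near (124,75), flanges are (196,218) and (212,262), and the red mark runs (257,257)-(316,238).

```bash
python3 - <<'E'
from h import *
im={n:np.load(f"pics/{n}0.npy") for n in("top","scene")}
ct=lambda x,y:((x+.5)/4-.5+240,(y+.5)/4-.5+125)
cs=lambda x,y:((x+.5)/4-.5+190,(y+.5)/4-.5+165)
r=lambda p:np.round(p,4).tolist()
# white crown mask in top
sub=im["top"][200:235,380:405].astype(int); m=(sub.min(2)>150).astype(np.uint8)
ys,xs=np.nonzero(m); rect=cv2.minAreaRect(np.float32(np.c_[xs+380,ys+200])); print(rect)
print("crown",r(plane("top",rect[0],.155)))
bp=cv2.boxPoints(rect); print([r(plane("top",p,.155)) for p in bp])
cups=[ct(530,390),ct(660,362)]
print("cups",[r(plane("top",p,.06)) for p in cups])
print("bar",[r(plane("top",ct(*p),.157)) for p in((68,97),(68,357))])
print("bar sc",[r(plane("scene",p,.157)) for p in((380,149),(413,203))])
print("flange top",[r(plane("top",ct(*p),.085)) for p in((571,231),(575,275))])
print("flange sc",[r(plane("scene",cs(*p),.085)) for p in((212,262),(196,218))])
print("case",[r(plane("top",ct(*p),.116)) for p in((522,24),(659,11),(673,157),(537,170))])
print("mark top",[r(plane("top",ct(*p),.04)) for p in((487,270),(536,266))])
print("mark sc",[r(plane("scene",cs(*p),.04)) for p in((257,257),(316,238))])
print("scale",[r(plane("top",ct(*p),.028)) for p in((468,122),(522,118),(538,297),(485,302))])
print("crown sc top",[r(plane("scene",cs(*p),.155)) for p in((86,75),(152,48),(164,72),(98,100))])
print("feet",[r(plane("top",ct(*p),.01)) for p in((20,102),(154,102),(154,380),(20,380))])
print("cell,weight",r(plane("top",ct(330,384),.059)),r(plane("top",ct(336,109),.052)))
from scipy.spatial.transform import Rotation as R
s=bot.read_state();print(R.from_rotvec(s["tcp_rot"]).as_matrix().round(3))
E
```

```text
((391.90386962890625, 218.51922607421875), (8.04076099395752, 13.335897445678711), 78.69007110595703)
crown [0.4144, -0.2559, 0.155]
[[0.4241, -0.2294, 0.155], [0.4333, -0.277, 0.155], [0.4048, -0.2823, 0.155], [0.3956, -0.2348, 0.155]]
cups [[0.4013, -0.1948, 0.06], [0.4274, -0.3196, 0.06]]
bar [[0.6692, 0.2336, 0.157], [0.4334, 0.2327, 0.157]]
bar sc [[0.4516, 0.2217, 0.157], [0.6678, 0.2284, 0.157]]
flange top [[0.5513, -0.2324, 0.085], [0.5096, -0.2357, 0.085]]
flange sc [[0.549, -0.2344, 0.085], [0.5081, -0.2368, 0.085]]
case [[0.7432, -0.1845, 0.116], [0.7553, -0.3131, 0.116], [0.6178, -0.3242, 0.116], [0.606, -0.1971, 0.116]]
mark top [[0.5173, -0.1566, 0.04], [0.521, -0.2041, 0.04]]
mark sc [[0.5247, -0.2017, 0.04], [0.5229, -0.1563, 0.04]]
scale [[0.6631, -0.1404, 0.028], [0.6669, -0.1934, 0.028], [0.4915, -0.2072, 0.028], [0.4868, -0.1555, 0.028]]
crown sc top [[0.4106, -0.2844, 0.155], [0.4018, -0.2344, 0.155], [0.4267, -0.2309, 0.155], [0.4361, -0.2806, 0.155]]
feet [[0.6864, 0.2995, 0.01], [0.6861, 0.1678, 0.01], [0.4126, 0.1675, 0.01], [0.4132, 0.2981, 0.01]]
cell,weight [0.4079, -0.004, 0.059] [0.6727, -0.011, 0.052]
[[-0.941  0.339 -0.   ]
 [ 0.339  0.941 -0.001]
 [ 0.    -0.001 -1.   ]]
```

Request:
drive_tool(series=[[[-0.88, -0.58, -0.23, 0, 0, 0], [-0.88, -0.58, -0.23, 0, 0, 0], [-0.88, -0.58, -0.23, 0, 0, 0], [-0.88, -0.58, -0.23, 0, 0, 0], [-0.88, -0.58, -0.23, 0, 0, 0]]])

```text
t: 0.52
tcp_pos: [0.284, 0.3875, 0.2813]
tcp_rot: [0.546, 3.092, 0.002]
force: [-0.1, 0.9, 0.4]
width: 1.001
grip_force: 0.0
```

Request:
drive_tool(series=[[[-0.82, -0.7, -0.13, 0, 0, 0], [-0.82, -0.7, -0.13, 0, 0, 0], [-0.82, -0.7, -0.13, 0, 0, 0], [-0.82, -0.7, -0.13, 0, 0, 0], [-0.82, -0.7, -0.13, 0, 0, 0]]])

```text
t: 0.93
tcp_pos: [0.3635, 0.2464, 0.3]
tcp_rot: [0.547, 3.092, -0.0]
force: [-0.3, 0.1, 0.4]
width: 0.999
grip_force: 0.0
```

Request:
drive_tool(series=[[[-0.59, -0.85, 0, 0, 0, 0], [-0.59, -0.85, 0, 0, 0, 0], [-0.59, -0.85, 0, 0, 0, 0], [-0.59, -0.85, 0, 0, 0, 0], [-0.59, -0.85, 0, 0, 0, 0]]])

```text
t: 1.35
tcp_pos: [0.402, 0.097, 0.2991]
tcp_rot: [-0.546, -3.094, 0.001]
force: [-0.2, 0.0, -0.0]
width: 0.999
grip_force: 0.0
```

Request:
drive_tool(series=[[[-0.4, -0.92, 0, 0, 0, 0], [-0.4, -0.92, 0, 0, 0, 0], [-0.4, -0.92, 0, 0, 0, 0], [-0.4, -0.92, 0, 0, 0, 0], [-0.4, -0.92, 0, 0, 0, 0]]])

```text
t: 1.77
tcp_pos: [0.4111, -0.0526, 0.2989]
tcp_rot: [-0.546, -3.093, 0.001]
force: [-0.8, -0.0, -0.1]
width: 1.001
grip_force: 0.0
```

Request:
drive_tool(series=[[[-0.4, -0.98, 0, 0, 0, 0.328], [-0.4, -0.98, 0, 0, 0, 0.328], [-0.4, -0.98, 0, 0, 0, 0.328], [-0.4, -0.98, 0, 0, 0, 0.328], [-0.4, -0.98, 0, 0, 0, 0.328], [-0.4, -0.98, 0, 0, 0, 0.328], [-0.4, -0.98, 0, 0, 0, 0.328], [-0.4, -0.98, 0, 0, 0, 0.328]]])

```text
t: 2.43
tcp_pos: [0.4181, -0.2074, 0.2989]
tcp_rot: [-1.965, -2.45, -0.0]
force: [0.1, -0.4, -0.6]
width: 1.004
grip_force: 0.0
```

```bash
cat >> h.py <<'E'
from scipy.spatial.transform import Rotation as R
def snap(n,name):
    c=cal(n); im=bot.grab_frame(n); np.save(f"pics/{name}.npy",im); cv2.imwrite(f"pics/{name}.png",im[:,:,::-1]); np.savez(f"pics/{name}_c.npz",K=c[0],T=c[1]); return im,c
def cmd(pos,ang):
    """tool-down pose with tool y at world angle ang (deg): row numbers"""
    s=bot.read_state(); Rc=R.from_rotvec(s["tcp_rot"]); a=np.radians(ang)
    y=np.array([np.cos(a),np.sin(a),0]); z=np.array([0,0,-1.]); x=np.cross(y,z)
    d=Rc.inv().apply(np.array(pos)-s["tcp_pos"])/.15
    w=(Rc.inv()*R.from_matrix(np.c_[x,y,z])).as_rotvec()/np.pi
    print("row",np.round(d,3).tolist(),np.round(w,4).tolist())
E
python3 - <<'E'
from h import *
im,c=snap("wrist","w1"); print(np.round(c[1],3).tolist())
E
```

```text
[[0.976, 0.208, 0.064, 0.403], [0.218, -0.931, -0.291, -0.133], [-0.001, 0.298, -0.954, 0.427], [0.0, 0.0, 0.0, 1.0]]
```

View pics/w1.png

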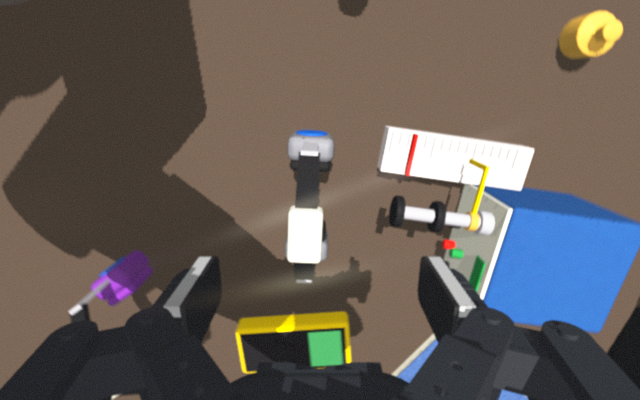

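The wrist view shows the crown at (305,235), flanges at (398,212) and (437,216), the red mark at (413,136)-(408,175) and the pointer tip at about (471,163).

```bash
python3 - <<'E'
from h import *
im=np.load("pics/w1.npy").astype(int); f=np.load("pics/w1_c.npz"); c=(f["K"],f["T"])
r=lambda p:np.round(p,4).tolist()
sub=im[190:275,275:335]; m=(sub.min(2)>170); ys,xs=np.nonzero(m)
rect=cv2.minAreaRect(np.float32(np.c_[xs+275,ys+190])); bp=cv2.boxPoints(rect); print(rect)
print("crown corners",[r(plane("",p,.155,c)) for p in bp], r(plane("",rect[0],.155,c)))
fl=[plane("",p,.085,c) for p in((398,212),(437.5,216.5))]; print("fl",[r(p) for p in fl])
hsv=cv2.cvtColor(im.astype(np.uint8),cv2.COLOR_RGB2HSV)
red=((hsv[...,0]<8)|(hsv[...,0]>172))&(hsv[...,1]>150)&(hsv[...,2]>90); red[:, :395]=0; red[:,430:]=0; red[180:]=0
ys,xs=np.nonzero(red); print("mark",xs.mean(),ys.mean(),ys.min(),ys.max(),r(plane("",(xs.mean(),ys.mean()),.039,c)))
print("tip",r(plane("",(471,163),.045,c)))
cmd((.416,-.257,.215),11)
E
```

```text
((305.5, 234.0), (56.0, 37.0), 90.0)
crown corners [[0.3965, -0.2314, 0.155], [0.427, -0.2246, 0.155], [0.4388, -0.2762, 0.155], [0.4065, -0.2834, 0.155]] [0.4171, -0.2532, 0.155]
fl [[0.512, -0.2375, 0.085], [0.5549, -0.2331, 0.085]]
mark 410.8344827586207 154.0758620689655 135 175 [0.5209, -0.18, 0.039]
tip [0.5892, -0.1742, 0.045]
row [-0.321, -0.082, 0.56] [-0.0001, -0.0002, 0.0056]
```

Request:
drive_tool(series=[[[-0.325, -0.075, 0.4, 0, 0, 0.006], [-0.325, -0.075, 0.4, 0, 0, 0.006], [-0.325, -0.075, 0.6, 0, 0, 0.006], [-0.325, -0.075, 0.7, 0, 0, 0.006], [-0.325, -0.075, 0.8, 0, 0, 0.006], [-0.325, -0.075, 0.9, 0, 0, 0.006], [-0.325, -0.075, 0.975, 0, 0, 0.006], [-0.325, -0.075, 0.975, 0, 0, 0.006]]])

```text
t: 3.15
tcp_pos: [0.4172, -0.257, 0.1508]
tcp_rot: [-1.974, -2.439, 0.0]
force: [-0.6, 0.4, -0.5]
width: 1.001
grip_force: 0.0
```

```bash
python3 - <<'E'
from h import *
im,c=snap("wrist","w2")
cmd((.417,-.2565,.152),11)
E
```

```text
row [0.007, -0.003, 0.001] [-0.0005, -0.0006, 0.0055]
```

View pics/w2.png

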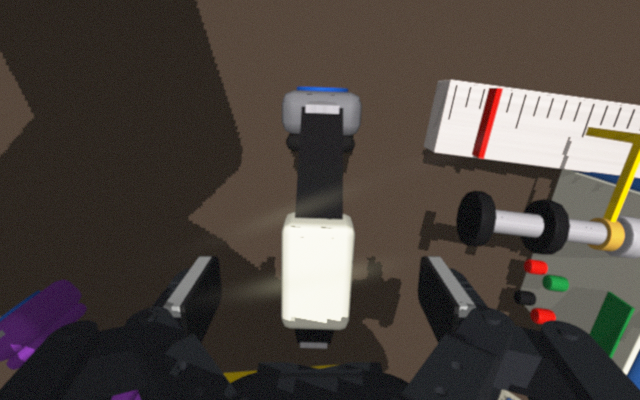

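The crown's top face spans (285,214)-(353,214) at the far end and (283,326)-(350,326) at the near end, and it lies between the open fingers.

```bash
python3 - <<'E'
from h import *
im=np.load("pics/w2.npy").astype(int); f=np.load("pics/w2_c.npz"); c=(f["K"],f["T"])
sub=im[200:340,270:365]; m=(sub.min(2)>165).astype(np.uint8); k,l,st,ce=cv2.connectedComponentsWithStats(m); i=1+st[1:,4].argmax()
ys,xs=np.nonzero(l==i); rect=cv2.minAreaRect(np.float32(np.c_[xs+270,ys+200])); print(rect)
P=np.array([plane("",p,.155,c) for p in cv2.boxPoints(rect)]); print(P.round(4).tolist(),P.mean(0))
for p in ((285,214),(353,214),(350,326),(283,326)): print(plane("",p,.155,c).round(4))
E
```

```text
((317.27508544921875, 269.6976013183594), (70.10242462158203, 104.44223022460938), 1.1017061471939087)
[[0.4065, -0.2796, 0.155], [0.3987, -0.232, 0.155], [0.4256, -0.2268, 0.155], [0.4362, -0.2739, 0.155]] [ 0.41674809 -0.25306768  0.155     ]
[ 0.3992 -0.2307  0.155 ]
[ 0.4251 -0.2251  0.155 ]
[ 0.4361 -0.2757  0.155 ]
[ 0.4076 -0.2819  0.155 ]
```

Request:
drive_tool(series=[[[0.015, 0, 0, 0, 0, 0.004], [0.015, 0, 0, 0, 0, 0.004], [0.015, 0, 0, 0, 0, 0.004], [0.015, 0, 0, 0, 0, 0.004], [0.015, 0, 0, 0, 0, 0.004], [0.015, 0, 0, 0, 0, 0.004], [0.015, 0, 0, 0, 0, 0.004], [0.015, 0, 0, 0, 0, 0.004]]], gripper=-1)

```text
t: 3.87
tcp_pos: [0.4173, -0.2565, 0.1538]
tcp_rot: [1.995, 2.425, 0.0]
force: [-1.6, -0.2, 7.2]
width: 0.332
grip_force: 60.1
```

Request:
drive_tool(series=[[[0, 0, 0, 0, 0, 0], [0, 0, 0, 0, 0, 0], [0, 0, 0, 0, 0, 0], [0, 0, 0, 0, 0, 0]]])

```text
t: 4.2
tcp_pos: [0.4173, -0.2565, 0.1538]
tcp_rot: [1.995, 2.425, 0.0]
force: [-1.2, 0.3, 6.2]
width: 0.333
grip_force: 60.1
```

Request:
drive_tool(series=[[[0, 0, -0.05, 0, 0, 0], [0, 0, -0.15, 0, 0, 0], [0, 0, -0.3, 0, 0, 0], [0, 0, -0.45, 0, 0, 0], [0, 0, -0.6, 0, 0, 0], [0, 0, -0.75, 0, 0, 0], [0, 0, -0.9, 0, 0, 0], [0, 0, -1, 0, 0, 0]]])

```text
t: 4.87
tcp_pos: [0.4171, -0.2562, 0.3056]
tcp_rot: [1.995, 2.424, 0.0]
force: [0.5, -0.2, -1.7]
width: 0.335
grip_force: 59.3
```

Request:
drive_tool(series=[[[0, 0, -0.1, 0, 0, 0], [0, 0, -0.2, 0, 0, 0], [0, 0, -0.26, 0, 0, 0], [0, 0, -0.26, 0, 0, 0], [0, 0, -0.26, 0, 0, 0], [0, 0, -0.26, 0, 0, 0]]])

```text
t: 5.37
tcp_pos: [0.4168, -0.2561, 0.3411]
tcp_rot: [-1.995, -2.425, 0.0]
force: [0.5, 0.2, -1.5]
width: 0.334
grip_force: 59.3
```

```bash
python3 - <<'E'
from h import *
im,c=snap("wrist","w3"); s=bot.read_state(); print(s["tcp_pos"],s["force"],s["width"])
cmd((.417,-.2565,.345),0)
E
```

```text
[ 0.41683533 -0.25607746  0.34105168] [ 0.44278275  0.1154394  -1.56373591] 0.33809662755355663
row [-0.003, 0.001, -0.026] [-0.0004, -0.0003, 0.0616]
```

View pics/w3.png

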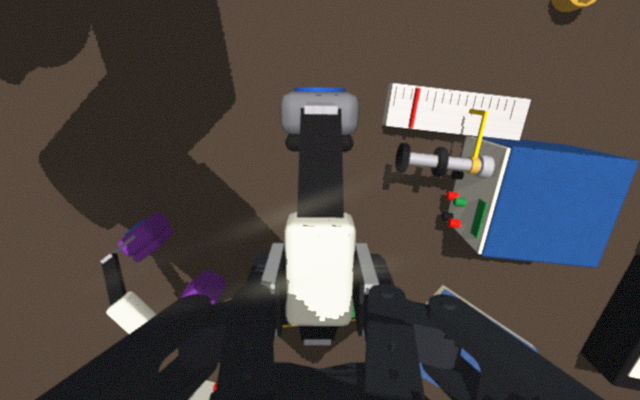

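The headset is held level between the fingers (crown rows 214–325). Carrying it to the rail.

Request:
drive_tool(series=[[[0.05, 0.01, 0, 0, 0, 0.01], [0.2, 0.04, 0, 0, 0, 0.02], [0.35, 0.07, 0, 0, 0, 0.03], [0.5, 0.1, 0, 0, 0, 0.04], [0.65, 0.13, 0, 0, 0, 0.05], [0.8, 0.16, 0, 0, 0, 0.06], [0.95, 0.18, 0, 0, 0, 0.0616], [0.98, 0.19, 0, 0, 0, 0.0616]]])

```text
t: 6.08
tcp_pos: [0.4163, -0.1042, 0.3415]
tcp_rot: [-2.219, -2.222, -0.0]
force: [0.8, -0.0, -1.2]
width: 0.337
grip_force: 59.3
```

Request:
drive_tool(series=[[[0.1, 0.04, 0, 0, 0, 0], [0.23, 0.1, 0, 0, 0, 0], [0.36, 0.15, 0, 0, 0, 0], [0.5, 0.2, 0, 0, 0, 0], [0.63, 0.25, 0, 0, 0, 0], [0.76, 0.3, 0, 0, 0, 0], [0.88, 0.34, 0, 0, 0, 0], [1, 0.38, 0, 0, 0, 0]]])

```text
t: 6.75
tcp_pos: [0.474, 0.0442, 0.3413]
tcp_rot: [-2.221, -2.221, 0.001]
force: [0.1, 0.6, -1.4]
width: 0.33
grip_force: 59.3
```

Request:
drive_tool(series=[[[0.12, 0.05, 0, 0, 0, 0], [0.25, 0.1, 0, 0, 0, 0], [0.38, 0.15, 0, 0, 0, 0], [0.5, 0.2, 0, 0, 0, 0], [0.63, 0.25, 0, 0, 0, 0], [0.76, 0.3, 0, 0, 0, 0], [0.88, 0.34, 0, 0, 0, 0], [1, 0.38, 0, 0, 0, 0]]])

```text
t: 7.42
tcp_pos: [0.5312, 0.1941, 0.3411]
tcp_rot: [-2.221, -2.221, 0.002]
force: [1.3, -1.7, -1.7]
width: 0.333
grip_force: 59.3
```

Request:
drive_tool(series=[[[0.1, 0.04, 0, 0, 0, 0], [0.2, 0.08, 0, 0, 0, 0], [0.25, 0.11, 0, 0, 0, 0], [0.25, 0.11, 0, 0, 0, 0], [0.25, 0.11, 0, 0, 0, 0], [0.25, 0.11, 0, 0, 0, 0]]])

```text
t: 7.92
tcp_pos: [0.5472, 0.2302, 0.3419]
tcp_rot: [2.222, 2.221, -0.001]
force: [0.3, -0.3, -1.6]
width: 0.332
grip_force: 59.3
```

```bash
python3 - <<'E'
from h import *
s=bot.read_state(); print(s["tcp_pos"],s["width"])
im,c=snap("wrist","w4"); a,_=snap("top","t4"); b,_=snap("scene","s4")
A=cv2.resize(a[130:235,200:320],None,fx=3.3,fy=3.3); B=cv2.resize(b[90:260,320:460],None,fx=2.04,fy=2.04)
W=cv2.resize(im,(400,250)); h=347
pad=lambda i:cv2.copyMakeBorder(i,0,max(0,h-i.shape[0]),0,0,0)[:h]
print(A.shape,B.shape)
cv2.imwrite("pics/m4.png",cv2.resize(np.hstack([pad(A),pad(B)]),None,fx=1.1,fy=1.1)[:,:,::-1])
cmd((.55,.2325,.20),0)
E
```

```text
[0.54719359 0.2302009  0.34186398] 0.3323417240009223
(346, 396, 3) (347, 286, 3)
row [0.014, 0.019, 0.949] [0.0001, -0.0, -0.0002]
```

View pics/w4.png

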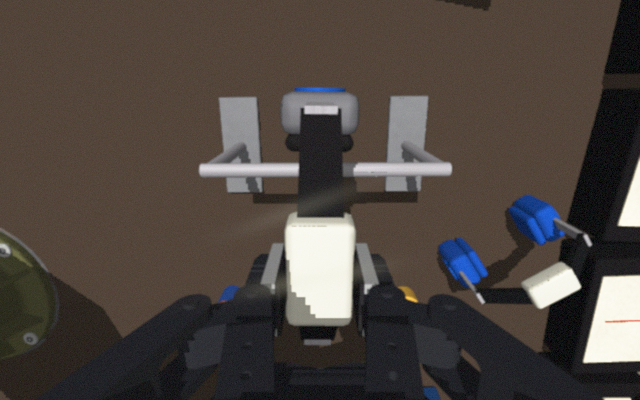

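The rail bar runs level at row 170, from column 201 to 451. The crown lies at rows 214–325.

```bash
python3 - <<'E'
from h import *
f=np.load("pics/w4_c.npz"); c=(f["K"],f["T"])
print("bar",[plane("",p,.157,c).round(4).tolist() for p in((201,169.5),(451,169),(326,169.3))])
print("crown",[plane("",p,.343,c).round(4).tolist() for p in((287,214.5),(354,214.5),(350,325),(286,323),(319,269.5))])
a=np.load("pics/t4.npy").astype(int); m=(a.min(2)>150).astype(np.uint8); m[:120]=0;m[240:]=0;m[:,:225]=0;m[:,290:]=0
k,l,st,ce=cv2.connectedComponentsWithStats(m)
for i in range(1,k):
    if st[i,4]>15: print(st[i],ce[i],plane("top",ce[i],.343).round(4),plane("top",ce[i],.157).round(4))
E
```

```text
bar [[0.4367, 0.2337, 0.157], [0.6723, 0.2342, 0.157], [0.5546, 0.2339, 0.157]]
crown [[0.5356, 0.2586, 0.343], [0.5623, 0.2586, 0.343], [0.5621, 0.2062, 0.343], [0.5337, 0.2072, 0.343], [0.5483, 0.2339, 0.343]]
```

```bash
ls -la pics/m4.png
```

```text
-rw-r--r-- 1 agent agent 320710 Dec  2 20:16 pics/m4.png
```

View pics/m4.png

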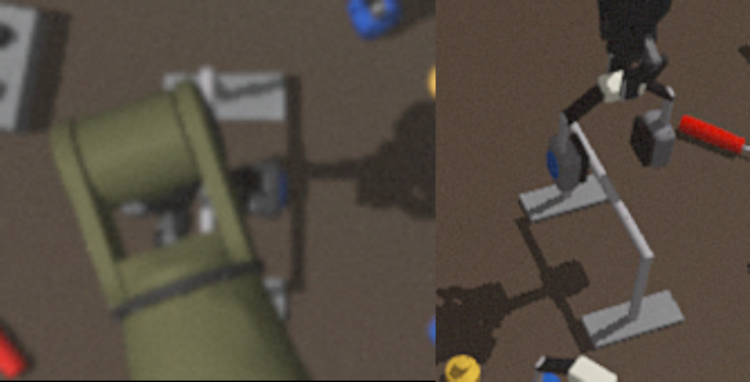

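The mosaic shows the cups straddling the rail cleanly. I'm lowering with a shift of about +4.5 mm in x and +1 mm in y.

Request:
drive_tool(series=[[[0.007, 0.03, 0.02, 0, 0, 0], [0.007, 0.03, 0.12, 0, 0, 0], [0.007, 0.03, 0.26, 0, 0, 0], [0.007, 0.03, 0.4, 0, 0, 0], [0.007, 0.03, 0.54, 0, 0, 0], [0.007, 0.03, 0.68, 0, 0, 0], [0.007, 0.03, 0.8, 0, 0, 0], [0.007, 0.03, 0.88, 0, 0, 0]]])

```text
t: 8.73
tcp_pos: [0.5514, 0.2317, 0.2079]
tcp_rot: [-2.221, -2.221, 0.003]
force: [0.3, 0.5, -1.3]
width: 0.331
grip_force: 59.3
```

Request:
drive_tool(series=[[[0, 0, 0.05, 0, 0, 0], [0, 0, 0.1, 0, 0, 0], [0, 0, 0.14, 0, 0, 0], [0, 0, 0.17, 0, 0, 0], [0, 0, 0.18, 0, 0, 0], [0, 0, 0.18, 0, 0, 0]]])

```text
t: 9.23
tcp_pos: [0.5518, 0.2321, 0.1831]
tcp_rot: [2.221, 2.221, 0.0]
force: [0.3, 0.1, -1.4]
width: 0.333
grip_force: 59.3
```

Request:
drive_tool(series=[[[0, 0, 0.005, 0, 0, 0], [0, 0, 0.01, 0, 0, 0], [0, 0, 0.015, 0, 0, 0], [0, 0, 0.02, 0, 0, 0]]])

```text
t: 9.57
tcp_pos: [0.5518, 0.2321, 0.1802]
tcp_rot: [2.221, 2.221, 0.001]
force: [0.4, -0.5, -1.0]
width: 0.333
grip_force: 59.3
```

Request:
drive_tool(series=[[[0, 0, 0.005, 0, 0, 0], [0, 0, 0.01, 0, 0, 0], [0, 0, 0.015, 0, 0, 0], [0, 0, 0.018, 0, 0, 0], [0, 0, 0.018, 0, 0, 0]]])

```text
t: 9.98
tcp_pos: [0.5517, 0.2321, 0.1772]
tcp_rot: [-2.221, -2.221, 0.0]
force: [0.5, 0.5, -1.6]
width: 0.33
grip_force: 59.3
```

Request:
drive_tool(series=[[[0, 0, 0.003, 0, 0, 0], [0, 0, 0.006, 0, 0, 0], [0, 0, 0.009, 0, 0, 0], [0, 0, 0.009, 0, 0, 0]]])

```text
t: 10.32
tcp_pos: [0.5517, 0.2321, 0.1759]
tcp_rot: [-2.221, -2.221, 0.0]
force: [0.4, 1.1, -0.7]
width: 0.334
grip_force: 59.3
```

Request:
drive_tool(series=[[[0, 0, 0.003, 0, 0, 0], [0, 0, 0.006, 0, 0, 0], [0, 0, 0.008, 0, 0, 0], [0, 0, 0.008, 0, 0, 0]]])

```text
t: 10.65
tcp_pos: [0.5518, 0.2321, 0.1756]
tcp_rot: [2.221, 2.221, 0.001]
force: [-2.9, -1.3, 6.2]
width: 0.339
grip_force: 60.4
```

Contact made at about 6 N. Easing off slightly and releasing.

Request:
drive_tool(series=[[[0, 0, -0.004, 0, 0, 0], [0, 0, -0.004, 0, 0, 0], [0, 0, -0.004, 0, 0, 0]]])

```text
t: 10.9
tcp_pos: [0.5518, 0.2321, 0.1756]
tcp_rot: [2.221, 2.221, 0.0]
force: [-1.9, -0.6, 2.7]
width: 0.334
grip_force: 59.9
```

Request:
drive_tool(series=[[[0, 0, 0, 0, 0, 0], [0, 0, 0, 0, 0, 0], [0, 0, 0, 0, 0, 0], [0, 0, 0, 0, 0, 0], [0, 0, 0, 0, 0, 0], [0, 0, 0, 0, 0, 0]]], gripper=0.4)

```text
t: 11.4
tcp_pos: [0.5517, 0.2321, 0.1753]
tcp_rot: [-2.221, -2.221, 0.0]
force: [0.3, 0.2, -0.4]
width: 0.703
grip_force: 0.0
```

```bash
python3 - <<'E'
from h import *
s=bot.read_state(); print(s["tcp_pos"],s["width"],s["force"])
im,c=snap("wrist","w5"); b,_=snap("scene","s5")
B=cv2.resize(b[120:250,340:450],None,fx=4.5,fy=4.5,interpolation=cv2.INTER_CUBIC)[:400]; W=im[60:360,200:440]; W=cv2.resize(W,(300,375))
W=cv2.copyMakeBorder(W,0,25,0,0,0)
cv2.imwrite("pics/m5.png",np.hstack([B[:,:495],W])[:,:,::-1])
E
```

```text
[0.55170636 0.23208407 0.17532823] 0.7025979701337252 [ 0.32557266  0.23321357 -0.40624113]
```

View pics/m5.png

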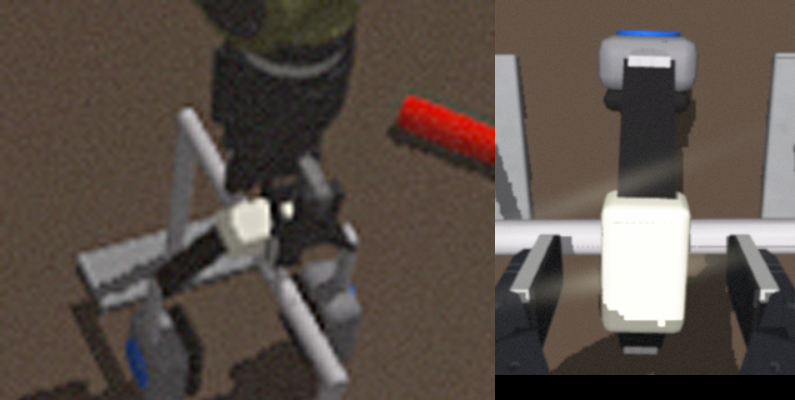

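The headset rests on the rail, free of the fingers and looking level. Retreating upward, then measuring its tilt.

Request:
drive_tool(series=[[[0, 0, -0.03, 0, 0, 0], [0, 0, -0.08, 0, 0, 0], [0, 0, -0.2, 0, 0, 0], [0, 0, -0.4, 0, 0, 0], [0, 0, -0.6, 0, 0, 0], [0, 0, -0.8, 0, 0, 0], [0, 0, -1, 0, 0, 0], [0, 0, -1, 0, 0, 0]]])

```text
t: 12.17
tcp_pos: [0.5525, 0.2324, 0.3328]
tcp_rot: [2.218, 2.218, 0.014]
force: [-0.1, -0.0, 0.4]
width: 0.699
grip_force: 0.0
```

Request:
drive_tool(series=[[[-0.2, -0.05, 0, 0, 0, 0.03], [-0.45, -0.05, 0, 0, 0, 0.06], [-0.7, -0.05, 0, 0, 0, 0.1], [-0.95, -0.05, 0, 0, 0, 0.14], [-1, -0.05, 0, 0, 0, 0.17], [-1, -0.05, 0, 0, 0, 0.2]]])

```text
t: 12.67
tcp_pos: [0.5442, 0.0795, 0.3263]
tcp_rot: [2.804, 1.415, 0.001]
force: [0.4, 0.8, -0.7]
width: 0.696
grip_force: 0.0
```

```bash
python3 - <<'E'
from h import *
b,c=snap("scene","s6"); a,_=snap("top","t6")
B=cv2.resize(b[110:250,340:450],None,fx=4,fy=4,interpolation=cv2.INTER_CUBIC)
A=cv2.resize(a[145:225,235:285],None,fx=7,fy=7,interpolation=cv2.INTER_CUBIC)
cv2.imwrite("pics/m6.png",np.hstack([B,A])[:,:,::-1]); print(B.shape,A.shape)
cmd((.535,-.02,.30),-85); s=bot.read_state(); print(s["tcp_pos"])
E
```

```text
(560, 440, 3) (560, 350, 3)
row [-0.582, 0.349, 0.174] [0.0001, -0.0003, 0.2713]
[0.54421575 0.0814663  0.32606401]
```

View pics/m6.png

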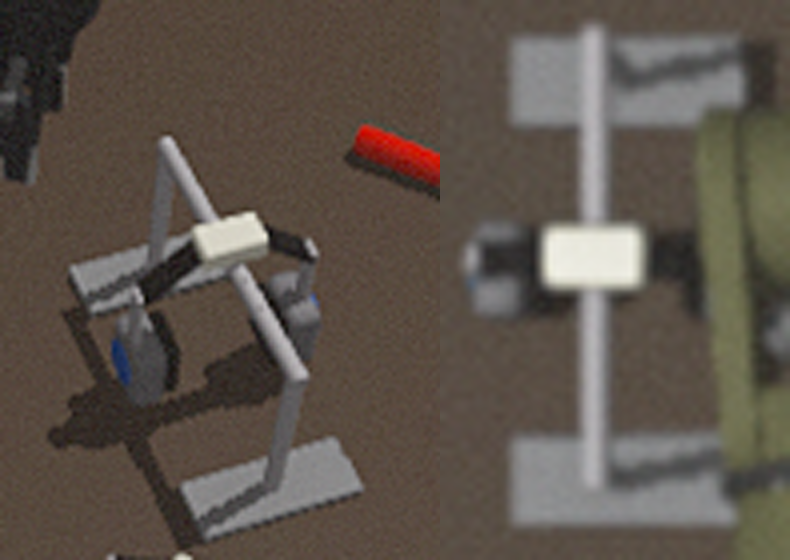

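It hangs centred: crown centre is (593,258) and the bar's middle is (594,257) in the crop. It is level, so on to the rod.

Request:
drive_tool(series=[[[-0.58, 0.35, 0.1, 0, 0, 0.2713], [-0.58, 0.35, 0.17, 0, 0, 0.2713], [-0.58, 0.35, 0.17, 0, 0, 0.2713], [-0.58, 0.35, 0.17, 0, 0, 0.2713], [-0.58, 0.35, 0.17, 0, 0, 0.2713], [-0.58, 0.35, 0.17, 0, 0, 0.2713], [-0.58, 0.35, 0.17, 0, 0, 0.2713], [-0.58, 0.35, 0.17, 0, 0, 0.2713]]], gripper=0.4)

```text
t: 13.43
tcp_pos: [0.5356, -0.0187, 0.3002]
tcp_rot: [-3.138, -0.14, -0.0]
force: [-0.2, -0.0, -0.0]
width: 0.694
grip_force: 0.0
```

Request:
drive_tool(series=[[[0, 0.25, 0, 0, 0, 0], [0, 0.5, 0, 0, 0, 0], [0, 0.75, 0, 0, 0, 0], [0, 0.95, 0, 0, 0, 0], [0, 0.95, 0, 0, 0, 0]]])

```text
t: 13.85
tcp_pos: [0.5484, -0.1652, 0.2996]
tcp_rot: [3.137, 0.147, -0.001]
force: [-0.1, 0.1, 0.0]
width: 0.699
grip_force: 0.0
```

```bash
python3 - <<'E'
from h import *
cmd((.531,-.235,.18),-85); cmd((.531,-.235,.08),-85); im,c=snap("wrist","w7"); print(bot.read_state()["tcp_pos"],[proj("",p,c).round().tolist() for p in((.531,-.235,.085),(.5105,-.2365,.085),(.5515,-.233,.085),(.521,-.18,.04))])
E
```

```text
row [-0.158, 0.452, 0.797] [0.0002, 0.0002, 0.002]
row [-0.158, 0.452, 1.464] [0.0002, 0.0002, 0.002]
[ 0.54836483 -0.16293254  0.29956789] [[383.0, 190.0], [382.0, 208.0], [384.0, 170.0], [329.0, 183.0]]
```

View pics/w7.png

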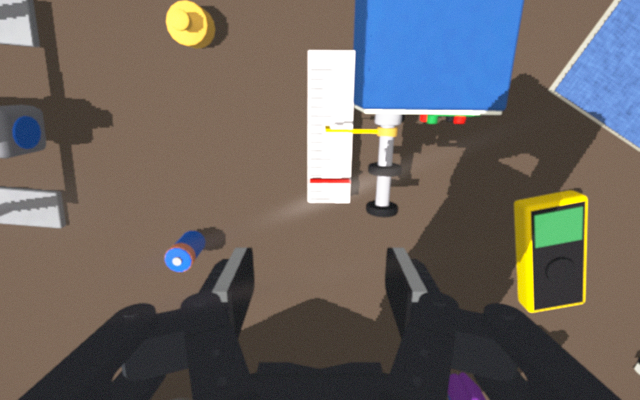

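The flanges are at (385,169) and (382,208), matching the prediction, and the rod is aligned with the tool.

Request:
drive_tool(series=[[[-0.16, 0.45, 0.2, 0, 0, 0.002], [-0.16, 0.45, 0.4, 0, 0, 0.002], [-0.16, 0.45, 0.6, 0, 0, 0.002], [-0.16, 0.45, 0.75, 0, 0, 0.002], [-0.16, 0.45, 0.85, 0, 0, 0.002], [-0.16, 0.45, 0.9, 0, 0, 0.002], [-0.16, 0.45, 0.9, 0, 0, 0.002]]])

```text
t: 14.48
tcp_pos: [0.5305, -0.2293, 0.1637]
tcp_rot: [-3.137, -0.138, 0.003]
force: [0.5, 0.3, 0.4]
width: 0.697
grip_force: 0.0
```

```bash
python3 - <<'E'
from h import *
cmd((.531,-.235,.08),-85); im,c=snap("wrist","w8"); g=im.astype(int)
dark=(g.max(2)<45).astype(np.uint8); dark[260:]=0; dark[:,:300]=0
k,l,st,ce=cv2.connectedComponentsWithStats(dark)
for i in range(1,k):
    if 150<st[i,4]<6000: print(st[i],ce[i].round(1),plane("",ce[i],.085,c).round(4))
E
```

```text
row [0.001, 0.039, 0.558] [-0.0004, 0.0006, 0.0002]
[418  90  24  15 220] [431.7  95.7] [ 0.6095 -0.2884  0.085 ]
[300 122   9  41 171] [303.1 142.1] [ 0.5759 -0.2157  0.085 ]
[300 163  55  30 918] [324.5 180.4] [ 0.553  -0.2309  0.085 ]
[360 187  35  15 157] [378.5 195.7] [ 0.546  -0.2661  0.085 ]
[561 225  79  35 500] [597.7 236.7] [ 0.5307 -0.4148  0.085 ]
[ 302  230   50   29 1001] [327.  245.4] [ 0.5084 -0.2368  0.085 ]
```

View pics/w8.png

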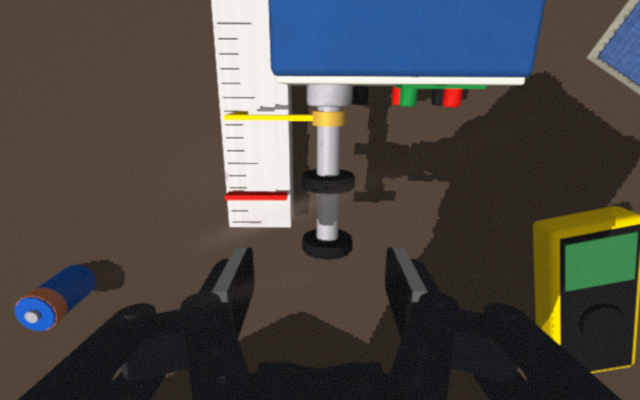

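The rod is centred between the fingers: flanges are at (325,180) and (327,245), and the grip's middle is at (0.531,-0.234). I've now viewed 13 pictures, over the limit of 10, so the rest goes by numbers only. Descending and closing.

Request:
drive_tool(series=[[[0, 0.035, 0.1, 0, 0, 0], [0, 0.035, 0.25, 0, 0, 0], [0, 0.035, 0.4, 0, 0, 0], [0, 0.035, 0.5, 0, 0, 0], [0, 0.035, 0.55, 0, 0, 0], [0, 0.035, 0.555, 0, 0, 0], [0, 0.035, 0.555, 0, 0, 0]]])

```text
t: 15.12
tcp_pos: [0.5317, -0.2357, 0.0829]
tcp_rot: [3.138, 0.133, 0.002]
force: [0.0, -0.2, 1.2]
width: 0.704
grip_force: 0.0
```

Request:
drive_tool(series=[[[0, 0, 0, 0, 0, 0], [0, 0, 0, 0, 0, 0], [0, 0, 0, 0, 0, 0], [0, 0, 0, 0, 0, 0], [0, 0, 0, 0, 0, 0], [0, 0, 0, 0, 0, 0], [0, 0, 0, 0, 0, 0], [0, 0, 0, 0, 0, 0]]], gripper=-1)

```text
t: 15.78
tcp_pos: [0.5312, -0.2344, 0.0825]
tcp_rot: [-3.137, -0.133, -0.0]
force: [-3.2, 12.3, 8.9]
width: 0.143
grip_force: 58.6
```

Request:
drive_tool(series=[[[-0.01, -0.008, -0.004, 0, 0, 0], [-0.03, -0.008, -0.004, 0, 0, 0], [-0.06, -0.008, -0.004, 0, 0, 0], [-0.09, -0.008, -0.004, 0, 0, 0], [-0.12, -0.008, -0.004, 0, 0, 0], [-0.15, -0.008, -0.004, 0, 0, 0], [-0.18, -0.008, -0.004, 0, 0, 0], [-0.2, -0.008, -0.004, 0, 0, 0]]])

```text
t: 16.45
tcp_pos: [0.5011, -0.2368, 0.0826]
tcp_rot: [-3.139, -0.132, -0.002]
force: [4.9, 3.8, 0.6]
width: 0.141
grip_force: 59.3
```

Request:
drive_tool(series=[[[-0.02, 0, 0, 0, 0, 0], [-0.05, 0, 0, 0, 0, 0], [-0.08, 0, 0, 0, 0, 0], [-0.11, 0, 0, 0, 0, 0], [-0.14, 0, 0, 0, 0, 0], [-0.17, 0, 0, 0, 0, 0], [-0.2, 0, 0, 0, 0, 0], [-0.2, 0, 0, 0, 0, 0]]])

```text
t: 17.12
tcp_pos: [0.4712, -0.2393, 0.0827]
tcp_rot: [-3.139, -0.131, -0.003]
force: [8.4, 4.2, -2.5]
width: 0.139
grip_force: 59.2
```

```bash
cat > g.py <<'E'
from h import *
s=bot.read_state(); p=s["tcp_pos"]; u=np.array([np.cos(np.radians(5)),np.sin(np.radians(5)),0])
print(p,"moved",(p-np.array([.5312,-.2344,.0825]))@u,s["force"],s["width"])
for n in("wrist","scene"):
    im,c=snap(n,"g%s%.2f"%(n,s["t"])); hsv=cv2.cvtColor(im,cv2.COLOR_RGB2HSV); H,S,V=[hsv[...,i].astype(int) for i in range(3)]
    red=((H<8)|(H>172))&(S>130)&(V>80); yel=(H>20)&(H<34)&(S>130)&(V>90)
    q=proj(n,(.521,-.181,.04),c).astype(int)
    for nm,m in(("red",red),("yel",yel)):
        w=np.zeros_like(m); r=60 if n=="wrist" else 22
        y0,x0=max(q[1]-r,0),max(q[0]-r,0); w[y0:q[1]+r,x0:q[0]+r]=m[y0:q[1]+r,x0:q[0]+r]
        k,l,st,ce=cv2.connectedComponentsWithStats(w.astype(np.uint8))
        for i in range(1,k):
            if st[i,4]>=6:
                P=plane(n,ce[i],.04 if nm=="red" else .086,c); print(n,nm,st[i].tolist(),ce[i].round(1),P.round(4),"u",round(P@u,4))
E
python3 g.py
```

```text
[ 0.47121514 -0.2393362   0.08265658] moved -0.06018681450168926 [ 8.38386227  4.20726022 -2.51783696] 0.13922854908679724
wrist red [199, 128, 62, 3, 122] [230.4 129.5] [ 0.5256 -0.1908  0.04  ] u 0.507
wrist yel [150, 123, 120, 20, 1376] [203.4 134.7] [ 0.529  -0.1924  0.086 ] u 0.5102
scene red [254, 224, 15, 7, 34] [260.4 226.9] [ 0.5242 -0.1818  0.04  ] u 0.5063
scene yel [238, 216, 25, 11, 69] [251.8 221.1] [ 0.5281 -0.2024  0.086 ] u 0.5085
```

```bash
python3 - <<'E'
from h import *
import glob
f=sorted(glob.glob("pics/gwrist*.npy"))[-1]; im=np.load(f); z=np.load(f[:-4]+"_c.npz"); c=(z["K"],z["T"])
print("cam",c[1].round(3)[:3].tolist())
hsv=cv2.cvtColor(im,cv2.COLOR_RGB2HSV); H,S,V=[hsv[...,i].astype(int) for i in range(3)]
red=((H<8)|(H>172))&(S>130)&(V>80); yel=(H>18)&(H<36)&(S>110)&(V>60)
for y in range(112,150): print(y,''.join('R' if red[y,x] else 'Y' if yel[y,x] else '.' for x in range(140,330,2)))
o=np.array([.531,-.235,0]);a=np.radians(5);ux=np.array([np.cos(a),np.sin(a),0]);uy=np.array([-np.sin(a),np.cos(a),0])
for z_ in(.045,.085): print(z_,proj("",o+0*ux+59*.001*uy+[0,0,z_],c).round(1))
E
```

```text
cam [[0.084, -0.951, -0.297, 0.548], [-0.996, -0.08, -0.025, -0.233], [0.0, 0.298, -0.954, 0.211]]
112 ...............................................................................................
113 ...............................................................................................
114 ...............................................................................................
115 ...............................................................................................
116 ...............................................................................................
117 ...............................................................................................
118 ...............................................................................................
119 ...............................................................................................
120 ...............................................................................................
121 ...............................................................................................
1
[... 2138 characters left out ...]
..........................................YYYYYYYYYYYYYYYYYY
144 ............................................................................YYYYYYYYYYYYYYYYYYY
145 ............................................................................YYYYYYYYYYYYYYYYYYY
146 ............................................................................YYYYYYYYYYYYYYYYYYY
147 ............................................................................YYYYYYYYYYYYYYYYYYY
148 .............................................................................YYYYYYYYYYYYYYYYYY
149 .............................................................................YYYYYYYYYYYYYYYYYY
0.045 [197.4 127.5]
0.085 [160.3 139.2]
```

Request:
drive_tool(series=[[[-0.01, 0, 0, 0, 0, 0], [-0.02, 0, 0, 0, 0, 0], [-0.033, 0, 0, 0, 0, 0], [-0.033, 0, 0, 0, 0, 0], [-0.033, 0, 0, 0, 0, 0]]])

```text
t: 17.63
tcp_pos: [0.4667, -0.2397, 0.0826]
tcp_rot: [-3.139, -0.132, -0.003]
force: [7.2, 5.3, -1.4]
width: 0.14
grip_force: 59.2
```

```bash
cat > g2.py <<'E'
from h import *
s=bot.read_state(); p=s["tcp_pos"]; a=np.radians(5);ux=np.array([np.cos(a),np.sin(a),0]);uy=np.array([-np.sin(a),np.cos(a),0])
mv=(p-np.array([.5312,-.2344,.0825]))@ux; print("moved",mv,s["force"],s["width"])
im,c=snap("wrist","gg%.2f"%s["t"])
hsv=cv2.cvtColor(im,cv2.COLOR_RGB2HSV); H,S,V=[hsv[...,i].astype(int) for i in range(3)]
red=((H<8)|(H>172))&(S>130)&(V>80); yel=(H>18)&(H<36)&(S>110)&(V>60)
for y in range(104,144): print(y,''.join('R' if red[y,x] else 'Y' if yel[y,x] else '.' for x in range(170,270,2)),V[y,230],S[y,230])
print("cam u",c[1][:3,3]@ux, "cam z",c[1][2,3])
tip0=np.array([.531,-.235,0])+(mv+.06)*ux+.059*uy
for z in(.045,.04): print(z,[proj("",tip0+d*ux+[0,0,z],c).round(1).tolist() for d in(-.002,0,.002)])
E
python3 g2.py
```

```text
moved -0.0647007454983673 [ 7.19452152  5.33807837 -1.38800478] 0.14011184330736523
104 .................................................. 245 8
105 .................................................. 244 8
106 .................................................. 244 8
107 .................................................. 246 8
108 .................................................. 245 7
109 .................................................. 245 8
110 .................................................. 245 8
111 .................................................. 246 9
112 .................................................. 245 8
113 .................................................. 246 7
114 .................................................. 245 9
115 .................................................. 232 10
116 .................................................. 161 14
117 .................................................. 133 17
118 .................................................. 127 34
119 .................................................. 115 91
120 RRRRRRRRRRRRRRRRRRRRRRRRRRRRRRR
[... 929 characters left out ...]
YYYYYYYYYYYYYYYYYYYYYYYYYYYYYYYY 253 246
136 YYYYYYYYYYYYYYYYYYYYYYYYYYYYYYYYYYYYYYYYYYYYYYYYYY 253 233
137 YYYYYYYYYYYYYYYYYYYYYYYYYYYYYYYYYYYYYYYYYYYYYYYYYY 253 231
138 YYYYYYYYYYYYYYYYYYYYYYYYYYYYYYYYYYYYYYYYYYYYYYYYYY 253 239
139 YYYYYYYYYYYYYYYYYYYYYYYYYYYYYYYYYYYYYYYYYYYYYYYYYY 253 240
140 YYYYYYYYYYYYYYYYYYYYYYYYYYYYYYYYYYYYYYYYYYYYYYYYYY 253 186
141 Y..............................................YYY 252 93
142 .................................................Y 247 13
143 .................................................. 245 4
cam u 0.5215140051496271 cam z 0.21090525176936123
0.045 [[197.9, 132.2], [197.5, 128.0], [197.0, 123.8]]
0.04 [[201.4, 131.0], [200.9, 126.9], [200.5, 122.8]]
```

At this pull the pointer tip's centre (row ≈124.6 reduced to the mark's height) and the mark's centre (row ≈125.0) agree to about 0.3 mm at 2.07 px/mm. I'll hold still briefly, then hand in.

Request:
drive_tool(series=[[[0, 0, 0, 0, 0, 0], [0, 0, 0, 0, 0, 0], [0, 0, 0, 0, 0, 0], [0, 0, 0, 0, 0, 0], [0, 0, 0, 0, 0, 0], [0, 0, 0, 0, 0, 0]]])

```text
t: 18.18
tcp_pos: [0.4668, -0.2397, 0.0826]
tcp_rot: [-3.139, -0.132, -0.003]
force: [8.0, 4.8, -0.4]
width: 0.137
grip_force: 59.3
```

```bash
python3 -c "
from bench import bot
s=bot.read_state(); print(s['tcp_pos'],s['width'],s['t']); print(bot.sign_off())"
```

```text
[ 0.46680967 -0.23971682  0.08263907] 0.1366845183502513 18.1833
the job is handed in; nothing more can be done
None
```

The headset hangs level on the middle of the rail and the rod is held about 65 mm out with its pointer on the red mark to about 0.3 mm; I handed it in at 18.2 s, but viewed 13 pictures against your limit of 10.

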